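Close the filament dryer and start it

ROBOT

A 6-joint arm with a two-finger parallel gripper is mounted at the origin on the work surface. World frame = base frame: x ahead of the robot, y to its left, z up, the work surface at z = 0. Lengths are in m, angles in degrees, forces in N, time in s.
With the tool pointing down it reaches from about 0.325 to 0.775 m from the base axis. Payload 9.3 kg.
Tool frame: the origin (TCP) lies at the very end of the fingers, on their centre line; the grasp point (between the pads) lies 19 mm behind it; z points along the fingers, y is the line along which they close (so a half turn about z gives the same grasp; the last joint's range is limited). The gripper opens to 85 mm and grips with 20 to 120 N. Pads are 22 mm wide; open, the fingers measure 114 mm over their backs; the gripper's body (76 mm by 85 mm) begins 54 mm behind the grasp point. The pads swing forward as they close: fully open they stand 13 mm farther back than shut.
Start: joints at [-76.983, 14.817, 1.232, 76.415, 0, 81.257], TCP at [0.204, -0.511, 0.231] pointing down, gripper open.
Joint ranges: [-174.27, 174.27], [-52.1, 104.24], [-59.71, 78.15], [-110.17, 111.67], [-87.03, 83.33], [-180, 180]. Speed limits (degrees/s): [127.2, 127.2, 159.86, 180, 180, 180].

INTERFACE

Orientations are given as a 3x3 rotation matrix whose columns are the frame's x, y, z axes.
In Python, from station import arm, grab_frame, models gives the robot as it stands.
- The arm moves only by the tool play_rows, never from a script. Its argument "moves" is a list that holds one entry, the list of rows, each a list of 7 numbers: the gripper command: -1 is fully open, 1 is shut, values between are in proportion, then the shift along the world's x, y, z in mm, then the turn, a rotation vector about the world's x, y, z in rad. In form: [[[claw, dx, dy, dz, ax, ay, az], ...]]. A call has 1 to 5 rows; each row is the pose to reach, as a shift and turn from the pose commanded when the call began; what a row does not reach only later rows make up. A row lasts 1/10 s, in which the tool goes at most 50 mm and 8.59 degrees, less where a joint would pass 70% of its speed; a pose out of reach is approached as far as the arm can. A call with a gripper value outside its range is refused whole. The fingers move at their own pace and stop on an object; "force" is the grip in N (left out, the last holds). Time passes only in rows, so rows that repeat a pose let the fingers close. It gives the time, the measured TCP pose, the force, the opening and the grip force at its end, in the units of the state.
- arm.state(): the state, without advancing time (a new reading comes with each control period).
- grab_frame(name): name is "scene" or "top" or "wrist"; returns a dict with "image" (400x640x3 uint8, red, green, blue), "range_z" (400x640 float32, m along the optical axis (not along the pixel's ray), 0 where there is no reading), "vertical_fov" (degrees; the focal length in pixels is half the picture's height over the tangent of half this angle, whatever the lens; pixels are square), "cx", "cy" (the principal point, pixels), "origin" and "orientation" of the camera in the world. Camera axes: x right, y up, looking along -z (the intrinsics and any distortion apply to the point x, -y, -z); pixel columns grow to the right and rows downward; lengths in m; the calibration is good to about 2 mm. A picture is of the moment at which its call begins.
- arm.sign_off(): hands the job in; it is judged then, once.
Trained networks look in the newest picture that a camera, given by its name, has taken for a name from the list of things; names that differ only in an ending like _2 or _b are one class to them, and where a whole thing is asked for, a point or a joint stands for the part that bears it (a point fixed in the world has none). Each returns a list of dicts, best first, with "score" (0 to 1); they miss things now and then, are a little off and sometimes report something else, mostly with a low value. They report only what shows in the picture. A call takes as long as a camera call. They do not tell look-alikes from the thing itself.
- models.trace(label, camera): "region" (400x640 bool, what is visible of it) and "location" ([row, column] in pixels, amid what is visible of it).
The state is a dict: "clock": time; "joints": joint angles; "joint_velocities": joint speeds; "tau": joint torques, N m; "tcp_pos": TCP position; "tool_rot": TCP orientation; "ft_force": force on the tool from outside, world axes, zero at the start; "moment": the same for the moment, N m; "opening": finger opening in m; "gripper_force": force on a finger pad.
Only numpy, scipy, OpenCV 4.12 (cv2) and the standard library are available. Lean on these libraries where they do the work, as an engineer would, in place of code of your own. Each camera call takes 0.05 s, during which the arm holds its last target. There are 200 camera calls.

TASK

The spool is in the filament dryer: get it drying, using fingertips only and picking nothing up. Ease the raised lid down until it is fully shut, without slamming it, and push the vent slide on the lid fully open; only then press the large round start button right down and let go. Leave the two small setting buttons alone, and do not shove the dryer or disturb the other things on the table.

Things in the scene. Friction and masses are not known exactly. Their poses are not given: they have to be found in the camera images.
- dryer: the filament dryer, 2.4 kg, loose on the table: a white box 226 x 226 mm and 95 mm high, topped by the lid; along its front (-x) a console 64 mm deep, 226 mm wide, 72 mm high with the buttons on top. Origin: on the table under the centre of the box (console: x = -177 to -113 mm). x runs from console to hinge, y to the left seen facing the console, z up. It faces the robot
- lid (a joint): angle of the lid (rad): 0 = fully shut, grows as its front edge rises; starts at 0.6 to 1.1. The lid is a flat slab 232 x 232 x 12 mm with a clear window, 0.3 kg, hinged along the back of the box. The hinge is stiff and holds it at any angle; pushing it down takes 0.5 to 4 N near the front edge. Shut, its outer face is level, 107 mm above the table
- lid_front (a point): middle of the lid's front edge, on the outer face, 232 mm from the hinge axis. The 62 mm of the outer face next to this edge are a flat white strip: its left (+y) half carries the vent, its right (-y) half is bare. A lip 60 mm wide stands out 11 mm in front of the edge. Axes move with the lid: x towards the hinge, y as the dryer's, z out of the outer face
- lid_hinge (a point): middle of the hinge axis (parallel to the dryer's y), 116 mm behind the dryer's origin, 95 mm above the table, 12 mm under the plane of the lid's outer face; axes as for lid_front
- vent (a joint): travel of the vent slide on the lid (m): 0 = shut, 0.030 = fully open, at its stop; starts at 0 to 0.008. It moves to the dryer's +y (left) and rubs with 1.2 N
- vent_tab (a point): middle of the top of the vent slide's thumb tab, 26 mm (x) by 7 mm (y), standing 12 mm out of the lid's outer face, 32 mm behind the front edge; shut, this point is 16.5 mm left of the lid's middle. The slide's plate, 2.5 mm thick, reaches 32 mm from the tab to +y; to the -y of the tab the lid is bare. Axes as for lid_front
- start (a joint): travel of the start button (m): 0 = up, 0.005 = fully down, which takes 4.5 N; it springs back
- start_top (a point): middle of the top of the start button: the large round one, 22 mm across, in a bright ring at the right (-y) end of the console, 148 mm in front of and 70 mm right of the dryer's origin; it stands 8 mm out of the console, its top 80 mm above the table; pressed straight down
- set_a (a joint): travel of the inner of the two small setting buttons (m), 12 mm across, 4 mm high, on the console 55 mm left (+y) of its middle; not to be pressed
- set_b (a joint): the same for the outer setting button, 85 mm left of the console's middle
- spool: the spool of filament lying flat in the dryer, 200 mm across, 66 mm high, under the lid; origin under its centre
- planter: the green printed planter: round, 108 mm across the foot and 92 mm across the rim, about 100 mm tall with its moss, beside the dryer's left (+y) wall; origin at the middle of its underside
- pen_tub: open clear tub of upright pens, 85 x 125 mm, 130 mm tall with the pens, beside the dryer's right (-y) wall; origin at the middle of its underside
- marker: marker pen, 130 mm long (along its own y), 19 mm thick, lying on the table in front of the dryer's console; origin at the middle of its underside
- glue_gun: hot-glue gun lying on its side on the green cutting mat, about 200 x 120 x 35 mm; origin at the middle of its underside
- cutters: flush cutters lying flat, 135 mm long, 14 mm high; origin at the middle of its underside
- sticks: fanned bundle of craft sticks, 150 mm long, 12 mm high; origin at the middle of its underside
There are look-alikes about, which are no part of the job. Leave any purple look-alike of the spool alone.

How it is judged (in metres and radians):
On the way, in this order (a step that is already met when the one before it is completed fails the run):
1. the lid is fully shut and the vent slide fully open (value of joint lid below 0.02 rad and value of joint vent above 0.025 m), for 0.2 s.
2. the start button is pressed right down, with the lid shut and the vent open (all of step 1 and value of joint start above 0.0038 m), for 0.05 s.
At the end, for the whole second after the job is handed in: the lid is shut to within 0.02 rad (about 5 mm at its front edge), the vent slide is open by more than 25 of its 30 mm, the start button has come back up, and the dryer stands level and at rest with the spool lying in it (all of step 1 and value of joint start below 0.001 m and linear speed of dryer below 0.01 m/s and linear speed of spool below 0.02 m/s and horizontal distance between spool and dryer below 0.015 m and z of spool in the frame of dryer below 0.022 m and angle between dryer's own z axis and vertical below 0.03 rad); the robot touches nothing.
It fails at once if the lid is slammed: it closes faster than 2.5 rad/s (velocity of joint lid below -2.5 rad/s).
It fails at once if start is pressed before the lid is shut and the vent is open (value of joint start above 0.0025 m and (value of joint lid above 0.03 rad or value of joint vent below 0.023 m)).
It fails at once if a small setting button is pressed (value of joint any of set_a, set_b above 0.0015 m).
It fails at once if the dryer is shoved more than 25 mm, tipped or lifted (distance of dryer from where it was at the start of the episode above 0.025 m or height (world z) of dryer above 0.01 m or angle between dryer's own z axis and vertical above 0.1 rad).
It fails at once if the spool is lifted, or another thing on the table is lifted or moved more than 30 mm (z of spool in the frame of dryer above 0.03 m or distance of any of planter, pen_tub, marker, glue_gun, cutters, sticks from where it was at the start of the episode above 0.03 m).
It also fails if it takes over 51 s, if anything falls off the work surface, if the arm or the gripper's body presses on something with over 40 N, if the wrist force passes 120 N, or if a joint passes its speed limit or range.

## Working session

There is one attempt and no reset: what is moved stays moved. The work goes in short steps, Python scripts to look and compute and a tool call to move; the robot and the scene stay as the last step left them, time stands still between calls to the robot, and variables do not carry over. Pictures are saved under pics/ and viewed, at most 10 in all, crops included, and the job is handed in when it is done.

Besides the shell and the picture viewer there is one more tool, called after ">>>" as name([rows], argument=value, ...), one row to a line, values as JSON. play_rows: Moves the arm, as the interface text tells. Its arguments: {"type":"object","properties":{"moves":{"type":"array"},"force":{"type":"number"}},"required":["moves"]}

```bash
mkdir -p pics; cat > h.py <<'E'
import numpy as np, cv2
from station import arm, grab_frame, models
def pts(f):
    H,W=f["range_z"].shape; fl=H/2/np.tan(np.radians(f["vertical_fov"])/2)
    v,u=np.mgrid[:H,:W]; z=f["range_z"]
    p=np.stack([(u-f["cx"])/fl*z,-(v-f["cy"])/fl*z,-z],-1)
    P=p@np.array(f["orientation"]).T+np.array(f["origin"]); P[z==0]=np.nan
    return P
def save(n,im): cv2.imwrite("pics/"+n,cv2.cvtColor(im,cv2.COLOR_RGB2BGR))
E
python3 - <<'E'
from h import *
import pickle
fs={}
for c in("scene","top"):
    f=grab_frame(c);fs[c]=f;save(c+"0.png",f["image"]);print(c,f.keys(),f["origin"],f["vertical_fov"])
    P=pts(f)
    for l in("dryer","lid","vent_tab","start_top","spool","planter","pen_tub","marker","set_a"):
        for r in models.trace(l,c)[:3]:
            m=r["region"]; print(l,round(r["score"],2),np.round(r["location"]),m.sum(),np.round(np.nanmedian(P[m],0),3))
pickle.dump(fs,open("f0.pkl","wb"))
print(arm.state())
E
```

```text
scene dict_keys(['image', 'range_z', 'vertical_fov', 'cx', 'cy', 'origin', 'orientation']) [ 1.36049654 -0.75806518  1.45969597] 45.96554540583688
dryer 0.86 [221. 320.] 5612 [ 0.667 -0.065  0.149]
lid 0.83 [214. 323.] 3541 [ 0.677 -0.04   0.211]
spool 0.91 [166. 313.] 1653 [0.355 0.209 0.063]
spool 0.79 [238. 294.] 444 [ 0.591 -0.107  0.08 ]
spool 0.7 [225. 218.] 2315 [ 0.355 -0.271  0.063]
planter 0.5 [193. 351.] 57 [0.583 0.186 0.09 ]
pen_tub 0.98 [271. 281.] 1132 [ 0.642 -0.235  0.036]
marker 0.26 [145. 392.] 367 [0.479 0.576 0.026]
top dict_keys(['image', 'range_z', 'vertical_fov', 'cx', 'cy', 'origin', 'orientation']) [0.37066947 0.03487141 1.23756003] 52.38325902226952
dryer 0.92 [180. 353.] 5522 [ 0.575 -0.039  0.076]
dryer 0.17 [140. 350.] 1946 [ 0.658 -0.032  0.255]
lid 0.86 [142. 352.] 2018 [ 0.66  -0.031  0.248]
vent_tab 0.44 [142. 345.] 17 [ 0.648 -0.006  0.291]
spool 0.87 [272. 250.] 3667 [0.339 0.228 0.066]
spool 0.7 [182. 348.] 3294 [ 0.594 -0.035  0.082]
planter 0.65 [194. 282.] 1017 [0.552 0.158 0.09 ]
pen_tub 0.79 [169. 415.] 1470 [ 0.639 -0.232  0.023]
marker 0.59 [250. 336.] 222 [ 0.386 -0.001  0.016]
{'clock': 1.0, 'joints': array([-7.69824945e+01,  1.48152996e+01,  1.23329605e+00,  7.64152641e+01,
       -4.36191805e-04,  8.12563982e+01]), 'joint_velocities': array([ 0.06264099,  0.07936165,  0.12015357, -0.02733424, -0.15378375,
       -0.07364915]), 'tau': array([-1.24087310e-03, -5.55391681e+01,  3.44737852e+01,  1.53795918e-03,
       -2.41922571e-04, -6.84204736e-06]), 'tcp_pos': array([ 0.20389824, -0.51081557,  0.23130179]), 'tool_rot': array([[ 9.28737700e-01,  3.70737488e-01,  3.32423430e-06],
       [ 3.70737488e-01, -9.28737699e-01, -4.81769127e-05],
       [-1.47736459e-05,  4.59761333e-05, -9.99999999e-01]]), 'ft_force': array([ 0.04795414, -0.06109533, -0.16835859]), 'moment': array([ 0.03122558, -0.05805457, -0.01904741]), 'gripper_force': 0.0, 'opening': 0.08541133588130634}
```

View pics/top0.png

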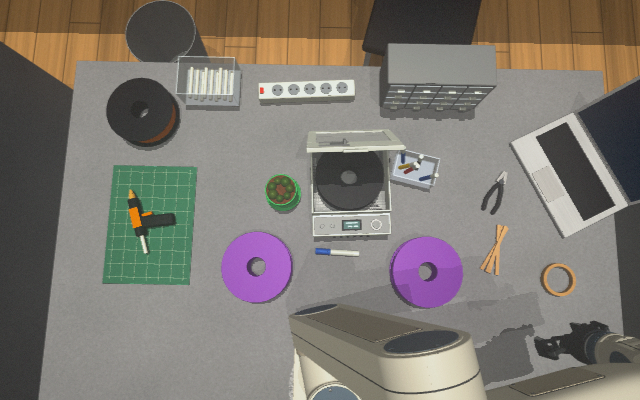

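View pics/scene0.png

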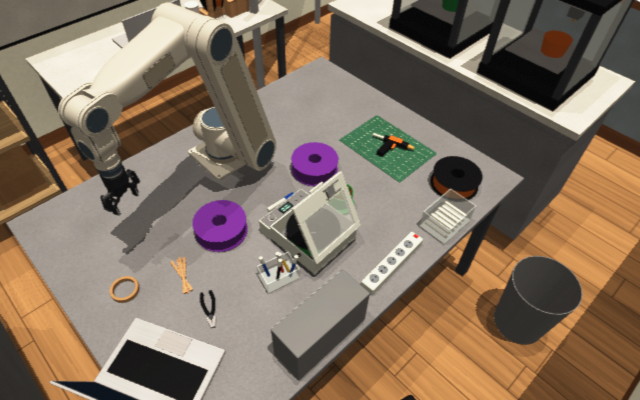

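The top view shows the open dryer at (350,180), with its start button in a ring at (376,224) and the small setting buttons at (322-334,226). The raised lid edge is near (352,138). The marker lies at (337,252). The purple look-alikes are at (257,267) and (427,272), and a dark spool sits at (142,112). Next I fit the dryer pose.

```bash
python3 - <<'E'
from h import *
import pickle
fs=pickle.load(open("f0.pkl","rb"))
f=fs["top"];P=pts(f)
m=(abs(P[...,2]-.072)<.006)&(P[...,0]>.38)&(P[...,0]<.54)&(abs(P[...,1]+.04)<.14)
n,lab,st,ce=cv2.connectedComponentsWithStats(m.astype(np.uint8))
print(st,ce)
k=1+np.argmax(st[1:,4]); q=P[lab==k][:,:2].astype(np.float32)*1000
print("console",cv2.minAreaRect(q),np.median(P[lab==k][:,2]))
# side view outer lid face
S=fs["scene"];Q=pts(S)
m=(Q[...,2]>.115)&(Q[...,0]>.5)&(Q[...,0]<.78)&(abs(Q[...,1]+.04)<.16)
A=Q[m];print(len(A),A.min(0),A.max(0))
m2=(P[...,2]>.12)&(P[...,0]>.5)&(P[...,0]<.78)&(abs(P[...,1]+.04)<.16)
B=P[m2];print("top",len(B),B.min(0),B.max(0))
# RANSAC plane on scene
rng=np.random.default_rng(0);best=0
for _ in range(500):
    a=A[rng.choice(len(A),3,False)];n_=np.cross(a[1]-a[0],a[2]-a[0])
    if np.linalg.norm(n_)<1e-6: continue
    n_/=np.linalg.norm(n_);i=abs((A-a[0])@n_)<.003
    if i.sum()>best:best=i.sum();I=i
c=A[I].mean(0);n_=np.linalg.svd(A[I]-c)[2][2]
if n_[2]<0:n_=-n_
print("plane",best,c,n_,"angle",np.arccos(n_[2]),"yaw",np.degrees(np.arctan2(-n_[1],-n_[0])))
print("z at top",np.sort(A[I][:,2])[-5:])
im=np.hstack([cv2.resize(f["image"][120:245,290:415],(400,400),interpolation=3),cv2.resize(S["image"][165:285,250:370],(400,400),interpolation=3)])
save("crop0.png",im)
for l in("start","vent","lid","set_a","start_top","lid_front"):
    for r in models.trace(l,"top")[:3]: print(l,r["score"],r["location"],r["region"].sum())
E
```

```text
[[     0      0    640    400 254287]
 [   330    198      1      1      1]
 [   340    198      1      1      1]
 [   349    199      1      1      1]
 [   353    199      1      1      1]
 [   327    200      1      1      1]
 [   339    200      1      1      1]
 [   388    200      1      9      9]
 [   329    202      1      1      1]
 [   342    203      2      2      2]
 [   352    203      1      1      1]
 [   369    202      1      1      1]
 [   347    204      1      1      1]
 [   350    207      1      1      1]
 [   355    206      1      1      1]
 [   312    212     80     25   1682]
 [   374    222      2      2      3]
 [   377    223      1      1      1]
 [   397    252      3      3      4]] [[319.28642439 199.33728425]
 [330.         198.        ]
 [340.         198.        ]
 [349.         199.        ]
 [353.         199.        ]
 [327.         200.        ]
 [339.         200.        ]
 [388.         204.        ]
 [329.         202.        ]
 [342.5        203.5       ]
 [352.         203.        ]
 [369.         202.        ]
 [347.         204.        ]
 [350.         207.        ]
 [355.         206.        ]
 [350.89357907 223.87395957]
 [374.66666667 222.66666667]
 [377.         223.        ]
 [398.         253.        ]]
console ((465.8688049316406, -42.154029846191406), (64.88153076171875, 226.00900268554688), 2.9250283241271973) 0.07287132321670753
3367 [ 0.61354181 -0.19323028  0.11503432] [0.73959269 0.08921337 0.31604542]
top 1893 [ 0.61316033 -0.18719213  0.1200649 ] [0.73047017 0.08646661 0.31689587]
plane 2274 [ 0.67636158 -0.0399045   0.21366093] [0.89017763 0.04950438 0.45291622] angle 1.1007627510979108 yaw -176.81695696142563
z at top [0.31101341 0.31191686 0.31368974 0.31411488 0.31498067]
start 0.36 [224.6, 374.3] 41
vent 0.48 [141.1, 344.3] 7
lid 0.86 [142.3, 352.5] 2018
lid_front 0.95 [140.9, 352.1] 1991
```

View pics/crop0.png

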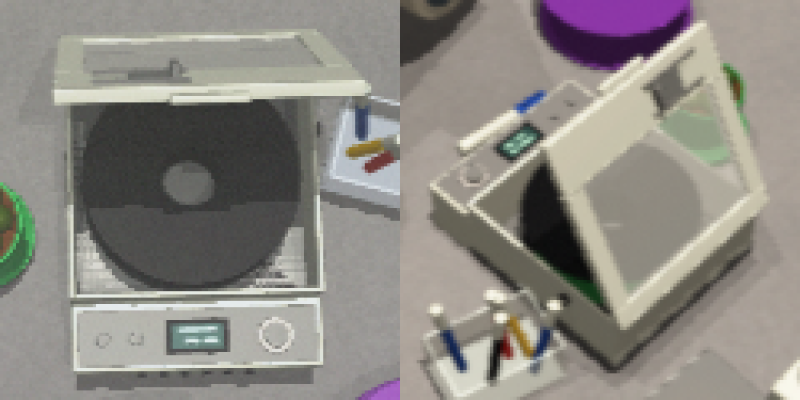

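Pose estimate:

| Item | Value |
|---|---|
| Dryer yaw | about 3° (3.2° from the lid plane, 2.9° from the console) |
| Dryer origin | about (0.611, -0.035) |
| Lid angle | about 1.10 rad |
| Lid edge height | about 0.31 m, which matches the geometry |
| Start button | about (0.467, -0.112) |

Things that could be confused with the start button: set_a and set_b at top (334,226) and (322,226), which are small and at the left. The start button is at (376,224), large, ringed and at the right, and the crop confirms it. The spool look-alikes don't matter because nothing is picked up.

I'll approach behind the lid with the fingers shut and the tool yaw at about 93°.

>>> play_rows([
  [[1,10,15,40,0,0,0.12],[1,40,40,80,0,0,0.24],[1,75,70,110,0,0,0.36],[1,110,100,140,0,0,0.48],[1,145,130,160,0,0,0.6]],
])

```text
clock: 1.8
tcp_pos: [0.3388, -0.3891, 0.3862]
tool_rot: [[0.554, 0.833, 0.001], [0.833, -0.554, -0.001], [-0.001, 0.001, -1.0]]
ft_force: [1.3, -1.2, -0.4]
opening: 0.0124
gripper_force: 0.0
```

>>> play_rows([
  [[1,35,30,5,0,0,0.12],[1,70,60,5,0,0,0.24],[1,105,90,5,0,0,0.36],[1,140,120,5,0,0,0.48],[1,175,150,5,0,0,0.64]],
])

```text
clock: 2.3
tcp_pos: [0.5143, -0.2385, 0.3896]
tool_rot: [[-0.044, 0.999, 0.0], [0.999, 0.044, -0.0], [-0.0, 0.0, -1.0]]
ft_force: [0.0, -1.1, -0.1]
opening: -0.0002
gripper_force: 0.0
```

>>> play_rows([
  [[1,35,35,0,0,0,0],[1,70,70,0,0,0,0],[1,105,105,0,0,0,0],[1,140,135,0,0,0,0],[1,176,163,0,0,0,0]],
])

```text
clock: 2.8
tcp_pos: [0.6899, -0.0751, 0.3894]
tool_rot: [[-0.04, 0.999, 0.002], [0.999, 0.04, -0.0], [-0.001, 0.002, -1.0]]
ft_force: [-51.4, 11.6, 5.2]
opening: 0.0
gripper_force: 0.0
```

>>> play_rows([
  [[1,0,0,0,0,0,0],[1,0,0,0,0,0,0]],
])

```text
clock: 3.0
tcp_pos: [0.6898, -0.0762, 0.3871]
tool_rot: [[-0.041, 0.999, -0.002], [0.999, 0.041, 0.0], [0.0, -0.002, -1.0]]
ft_force: [-0.4, 0.5, 0.3]
opening: -0.0001
gripper_force: 0.0
```

>>> play_rows([
  [[1,3,5,-30,0,0,0],[1,3,5,-60,0,0,0],[1,3,5,-90,0,0,0],[1,3,5,-104,0,0,0],[1,3,5,-104,0,0,0]],
])

```text
clock: 3.5
tcp_pos: [0.6897, -0.0728, 0.284]
tool_rot: [[-0.038, 0.999, -0.003], [0.999, 0.038, 0.0], [0.001, -0.003, -1.0]]
ft_force: [-0.5, -1.0, 0.4]
opening: -0.0003
gripper_force: 0.0
```

```bash
python3 - <<'E'
from h import *
f=grab_frame("scene");save("s1.png",cv2.resize(f["image"][120:300,220:400],(600,600),interpolation=3));s=arm.state();print(s["tcp_pos"],s["ft_force"],s["joints"])
E
```

```text
[ 0.69027793 -0.07284403  0.28568219] [ 0.03232533 -0.66639085  1.29094686] [-1.29394961e+01  3.00492471e+01  3.28107448e+01  9.27737968e+01
 -5.03460408e-03  7.49014048e+01]
```

View pics/s1.png

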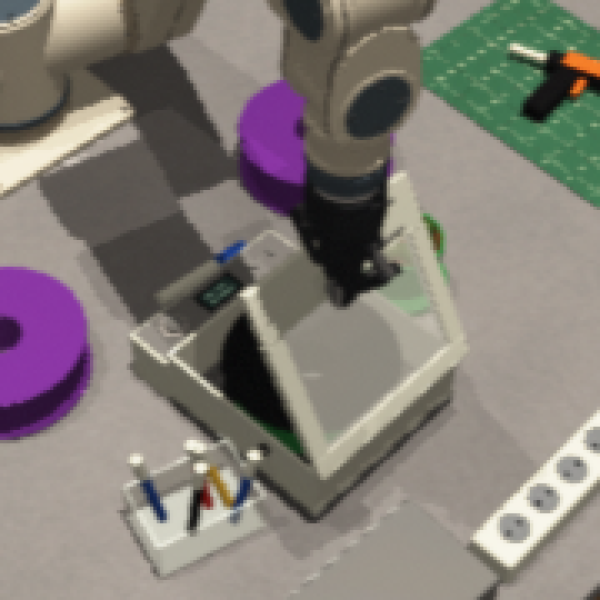

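The tip sits behind the raised lid at crop (340,300), clear of everything. Now I push the lid along its arc.

>>> play_rows([
  [[1,-15,-1,0,0,0,0],[1,-27,-1,-1,0,0,0],[1,-38,-2,-5,0,0,0],[1,-48,-3,-10,0,0,0],[1,-56,-3,-15,0,0,0]],
])

```text
clock: 4.05
tcp_pos: [0.6354, -0.0757, 0.2726]
tool_rot: [[-0.038, 0.999, 0.004], [0.999, 0.038, -0.001], [-0.001, 0.004, -1.0]]
ft_force: [0.8, -0.4, 2.2]
opening: 0.0002
gripper_force: 0.9
```

>>> play_rows([
  [[1,-9,0,-6,0,0,0],[1,-17,-1,-12,0,0,0],[1,-25,-1,-18,0,0,0],[1,-33,-2,-25,0,0,0],[1,-40,-2,-32,0,0,0]],
])

```text
clock: 4.55
tcp_pos: [0.5956, -0.0778, 0.2403]
tool_rot: [[-0.038, 0.999, 0.004], [0.999, 0.038, -0.001], [-0.001, 0.004, -1.0]]
ft_force: [0.2, -0.2, 3.0]
opening: -0.0003
gripper_force: 0.7
```

>>> play_rows([
  [[1,-7,0,-8,0,0,0],[1,-13,0,-16,0,0,0],[1,-19,-1,-24,0,0,0],[1,-24,-1,-32,0,0,0],[1,-29,-1,-41,0,0,0]],
])

```text
clock: 5.05
tcp_pos: [0.5668, -0.0787, 0.1983]
tool_rot: [[-0.038, 0.999, 0.003], [0.999, 0.038, -0.001], [-0.001, 0.003, -1.0]]
ft_force: [-0.5, -1.0, 1.6]
opening: -0.0002
gripper_force: 0.6
```

```bash
python3 - <<'E'
from h import *
f=grab_frame("scene");save("s2.png",cv2.resize(f["image"][120:300,220:400],(600,600),interpolation=3));s=arm.state();print(s["tcp_pos"],s["ft_force"])
E
```

```text
[ 0.56571481 -0.07839675  0.1967357 ] [ 0.01295572  0.23863331 -0.36071377]
```

View pics/s2.png

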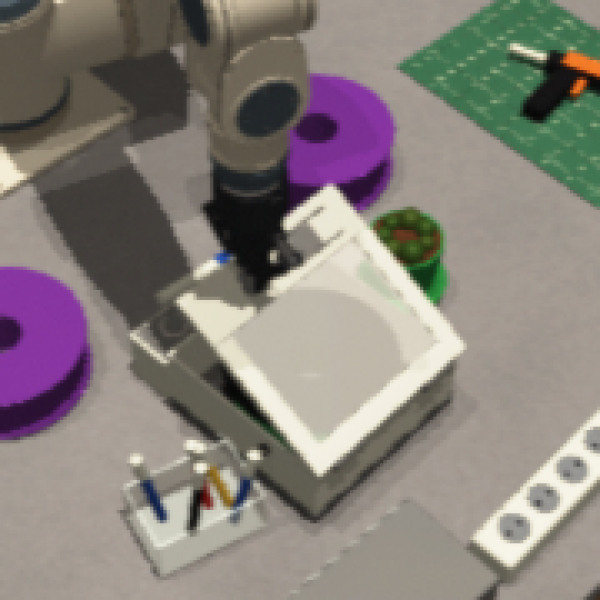

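The lid is following the tip and is about half closed. The dryer hasn't moved. I'll continue down.

>>> play_rows([
  [[1,-4,0,-9,0,0,0],[1,-8,0,-18,0,0,0],[1,-12,-1,-28,0,0,0],[1,-16,-1,-38,0,0,0],[1,-19,-1,-48,0,0,0]],
])

```text
clock: 5.6
tcp_pos: [0.5474, -0.0792, 0.148]
tool_rot: [[-0.039, 0.999, 0.0], [0.999, 0.039, -0.0], [-0.0, 0.0, -1.0]]
ft_force: [0.4, -0.7, 0.2]
opening: 0.0001
gripper_force: 0.5
```

>>> play_rows([
  [[1,-2,0,-9,0,0,0],[1,-4,0,-18,0,0,0],[1,-5,0,-26,0,0,0],[1,-6,0,-33,0,0,0],[1,-6,0,-37,0,0,0]],
])

```text
clock: 6.1
tcp_pos: [0.5415, -0.079, 0.1112]
tool_rot: [[-0.039, 0.999, -0.0], [0.999, 0.039, 0.0], [0.0, -0.0, -1.0]]
ft_force: [-0.1, -0.4, 1.3]
opening: -0.0001
gripper_force: 0.4
```

>>> play_rows([
  [[1,0,0,-2,0,0,0],[1,0,0,-4,0,0,0],[1,0,0,-5,0,0,0],[1,0,0,-6,0,0,0],[1,0,0,-6,0,0,0]],
])

```text
clock: 6.6
tcp_pos: [0.5419, -0.079, 0.107]
tool_rot: [[-0.039, 0.999, 0.002], [0.999, 0.039, -0.0], [-0.0, 0.002, -1.0]]
ft_force: [-4.6, 1.9, 9.6]
opening: 0.0001
gripper_force: 4.6
```

The lid stops at z = 0.107 m with 9.6 N, so it is shut. I'll lift and look.

>>> play_rows([
  [[1,0,0,20,0,0,0],[1,-20,-20,60,0,0,0],[1,-40,-30,100,0,0,0],[1,-60,-40,130,0,0,0],[1,-60,-40,130,0,0,0]],
])

```text
clock: 7.1
tcp_pos: [0.4817, -0.1204, 0.2405]
tool_rot: [[-0.038, 0.999, 0.007], [0.999, 0.038, -0.003], [-0.004, 0.007, -1.0]]
ft_force: [-0.2, -0.2, 0.7]
opening: 0.0003
gripper_force: 0.0
```

```bash
python3 - <<'E'
from h import *
import pickle
fs={}
for c in("wrist","top","scene"):
    f=grab_frame(c);fs[c]=f;P=pts(f)
    for l in("vent_tab","start_top","dryer","lid"):
        for r in models.trace(l,c)[:2]:
            m=r["region"]; q=P[m]; q=q[~np.isnan(q[:,0])]; print(c,l,round(r["score"],2),np.round(r["location"]),m.sum(),np.round(np.median(q,0),4),np.round(q.min(0),3),np.round(q.max(0),3))
pickle.dump(fs,open("f1.pkl","wb"))
save("w1.png",fs["wrist"]["image"]); print(arm.state()["tcp_pos"])
E
```

```text
wrist vent_tab 0.86 [ 32. 375.] 2260 [0.5253 0.0018 0.11  ] [ 0.51  -0.019  0.106] [0.541 0.021 0.121]
wrist start_top 0.92 [172. 297.] 418 [ 0.4672 -0.1114  0.0803] [ 0.457 -0.122  0.074] [ 0.477 -0.101  0.082]
wrist dryer 0.77 [105. 443.] 79871 [ 0.5854 -0.0483  0.1057] [ 0.42  -0.199 -0.002] [0.831 0.043 0.121]
wrist lid 0.6 [105. 472.] 65981 [ 0.6097 -0.0478  0.1061] [ 0.484 -0.196 -0.002] [0.829 0.033 0.121]
top vent_tab 0.74 [219. 137.] 1045 [0.4725 0.5777 0.029 ] [ 0.37   0.488 -0.001] [0.562 0.64  0.045]
top vent_tab 0.58 [203. 336.] 112 [0.523 0.004 0.11 ] [ 0.511 -0.015  0.105] [0.537 0.018 0.121]
top start_top 0.53 [169. 349.] 6311 [ 0.6117 -0.0293  0.1063] [ 0.485 -0.151  0.   ] [0.761 0.087 0.122]
top dryer 0.68 [179. 348.] 7831 [ 0.5885 -0.026   0.1055] [ 0.405 -0.165 -0.005] [0.761 0.092 0.67 ]
top dryer 0.61 [252. 497.] 445 [ 0.389  -0.4779  0.0095] [ 0.333 -0.518 -0.007] [ 0.477 -0.434  0.018]
top lid 0.84 [168. 350.] 6467 [ 0.6126 -0.0305  0.1062] [ 0.44  -0.167 -0.007] [0.767 0.087 0.607]
scene dryer 0.87 [224. 309.] 5068 [ 0.6184 -0.0619  0.1027] [ 0.394 -0.188 -0.008] [0.74  0.154 0.124]
scene lid 0.67 [226. 312.] 3320 [ 0.6169 -0.0428  0.105 ] [ 0.487 -0.158  0.018] [0.734 0.136 0.124]
[ 0.48180573 -0.1190283   0.23584989]
```

View pics/w1.png

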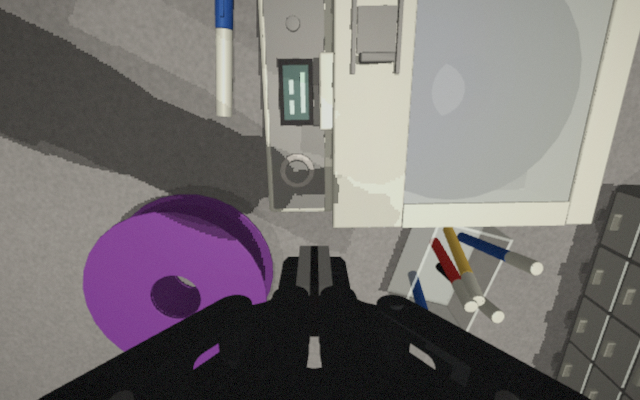

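In the wrist view the lid is shut, the vent tab is at (377,57), the start button at (297,170) and the set button at (293,22). Next I measure the tab and the lid flatness.

```bash
python3 - <<'E'
from h import *
import pickle
fs=pickle.load(open("f1.pkl","rb"))
for c in("wrist","top"):
    P=pts(fs[c])
    m=(P[...,2]>.1155)&(P[...,2]<.13)&(abs(P[...,0]-.525)<.03)&(abs(P[...,1])<.06)
    q=P[m];print(c,m.sum(),q.mean(0),q.min(0),q.max(0))
    L=P[(abs(P[...,2]-.106)<.01)&(abs(P[...,1]+.08)<.05)&(P[...,0]>.5)&(P[...,0]<.7)]
    A=np.c_[L[:,:2],np.ones(len(L))];print(len(L),np.linalg.lstsq(A,L[:,2],rcond=None)[0])
E
```

```text
wrist 375 [ 0.52607459 -0.01511429  0.11895953] [ 0.51331464 -0.01891504  0.11554551] [ 0.53888441 -0.01122711  0.12132815]
28865 [-0.01136513 -0.00240713  0.11263863]
top 26 [ 0.52592174 -0.01243928  0.11853823] [ 0.51366682 -0.01797766  0.11595874] [0.53804906 0.04639654 0.12163618]
2351 [-0.00970974 -0.00076579  0.11167002]
```

>>> play_rows([
  [[1,22,35,-20,0,0,0],[1,45,69,-50,0,0,0],[1,45,69,-90,0,0,0],[1,45,69,-115,0,0,0],[1,45,69,-124,0,0,0]],
])

```text
clock: 8.35
tcp_pos: [0.5255, -0.0494, 0.1094]
tool_rot: [[-0.04, 0.999, -0.003], [0.999, 0.04, 0.001], [0.001, -0.003, -1.0]]
ft_force: [-0.6, 0.3, 0.0]
opening: -0.0003
gripper_force: 0.0
```

>>> play_rows([
  [[1,0,5,0,0,0,0],[1,0,10,0,0,0,0],[1,-1,15,0,0,0,0],[1,-1,20,0,0,0,0],[1,-1,25,0,0,0,0]],
])

```text
clock: 8.85
tcp_pos: [0.5261, -0.0249, 0.1128]
tool_rot: [[-0.039, 0.999, 0.002], [0.999, 0.039, -0.001], [-0.001, 0.002, -1.0]]
ft_force: [-0.2, -1.0, 1.1]
opening: 0.0001
gripper_force: 0.7
```

>>> play_rows([
  [[1,0,5,0,0,0,0],[1,-1,10,0,0,0,0],[1,-1,14,0,0,0,0],[1,-1,17,0,0,0,0],[1,-1,17,0,0,0,0]],
])

```text
clock: 9.35
tcp_pos: [0.5246, -0.0076, 0.1119]
tool_rot: [[-0.039, 0.999, 0.0], [0.999, 0.039, 0.0], [0.0, 0.0, -1.0]]
ft_force: [-0.8, -0.0, 0.2]
opening: -0.0003
gripper_force: 0.0
```

>>> play_rows([
  [[1,0,1,0,0,0,0],[1,0,2,0,0,0,0],[1,0,3,0,0,0,0],[1,0,3,0,0,0,0]],
])

```text
clock: 9.75
tcp_pos: [0.5247, -0.0069, 0.1119]
tool_rot: [[-0.038, 0.999, 0.0], [0.999, 0.038, -0.004], [-0.004, -0.0, -1.0]]
ft_force: [-2.3, -11.4, -0.2]
opening: 0.0003
gripper_force: 5.4
```

The slide stopped at the predicted y with 11 N, so the vent is fully open. I'll back off, press the lid lightly once more, and check before the button.

>>> play_rows([
  [[1,0,-12,0,0,0,0],[1,0,-30,20,0,0,0],[1,0,-75,20,0,0,0],[1,0,-75,5,0,0,0],[1,0,-75,-2,0,0,0]],
])

```text
clock: 10.25
tcp_pos: [0.5243, -0.0812, 0.109]
tool_rot: [[-0.037, 0.999, -0.0], [0.999, 0.037, 0.001], [0.001, -0.0, -1.0]]
ft_force: [-0.8, 0.9, 0.2]
opening: -0.0002
gripper_force: 0.0
```

>>> play_rows([
  [[1,0,0,-2,0,0,0],[1,0,0,-4,0,0,0],[1,0,0,-5,0,0,0],[1,0,0,-5,0,0,0]],
])

```text
clock: 10.65
tcp_pos: [0.5242, -0.08, 0.1069]
tool_rot: [[-0.04, 0.999, 0.001], [0.999, 0.04, -0.002], [-0.002, 0.001, -1.0]]
ft_force: [-9.2, -3.3, 18.5]
opening: 0.0001
gripper_force: 9.4
```

>>> play_rows([
  [[1,0,0,30,0,0,0],[1,-20,-15,70,0,0,0],[1,-42,-38,100,0,0,0],[1,-42,-38,130,0,0,0],[1,-42,-38,130,0,0,0]],
])

```text
clock: 11.15
tcp_pos: [0.4838, -0.1183, 0.2393]
tool_rot: [[-0.039, 0.999, 0.007], [0.999, 0.039, -0.002], [-0.003, 0.007, -1.0]]
ft_force: [0.3, 0.4, 0.2]
opening: 0.0001
gripper_force: 0.0
```

```bash
python3 - <<'E'
from h import *
f=grab_frame("wrist");P=pts(f);save("w2.png",f["image"])
m=(P[...,2]>.1155)&(P[...,2]<.13)&(abs(P[...,0]-.525)<.03)&(abs(P[...,1])<.06)
q=P[m];print(m.sum(),q.mean(0),q.min(0),q.max(0))
L=P[(abs(P[...,2]-.106)<.01)&(abs(P[...,1]+.08)<.05)&(P[...,0]>.5)&(P[...,0]<.7)]
A=np.c_[L[:,:2],np.ones(len(L))];print(np.linalg.lstsq(A,L[:,2],rcond=None)[0])
for r in models.trace("start_top","wrist")[:2]:
    q=P[r["region"]];print(r["score"],r["location"],np.nanmedian(q,0),(np.nanmin(q,0)+np.nanmax(q,0))/2)
print(arm.state()["tcp_pos"])
E
```

```text
418 [0.52483145 0.00713303 0.11895118] [0.51218313 0.00335754 0.11570356] [0.53818723 0.01137911 0.12130587]
[-0.0112557  -0.00277475  0.11253479]
0.83 [173.0, 294.0] [ 0.46741927 -0.11130364  0.08025316] [ 0.46699089 -0.11137907  0.07893756]
[ 0.48306162 -0.11753609  0.23558023]
```

View pics/w2.png

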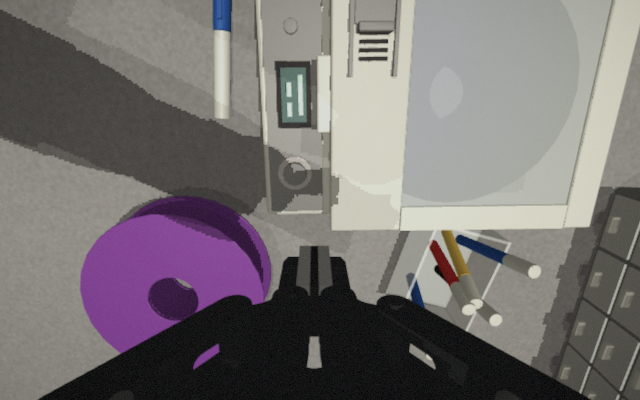

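The slots at (374,47) are exposed. The tab moved 22 mm to about 29.6 mm of travel. The lid is shut and the start button is confirmed at (0.467,-0.111). Now I press it.

>>> play_rows([
  [[1,-20,6,-40,0,0,0],[1,-20,6,-80,0,0,0],[1,-20,6,-115,0,0,0],[1,-20,6,-138,0,0,0],[1,-20,6,-148,0,0,0]],
])

```text
clock: 11.75
tcp_pos: [0.4611, -0.1106, 0.084]
tool_rot: [[-0.04, 0.999, -0.004], [0.999, 0.04, 0.002], [0.002, -0.004, -1.0]]
ft_force: [-1.6, -0.5, 0.3]
opening: 0.0003
gripper_force: 0.0
```

>>> play_rows([
  [[1,0,0,-5,0,0,0],[1,0,0,-8,0,0,0],[1,0,0,-11,0,0,0],[1,0,0,-13,0,0,0],[1,0,0,-13,0,0,0]],
])

```text
clock: 12.25
tcp_pos: [0.4632, -0.112, 0.075]
tool_rot: [[-0.039, 0.999, 0.002], [0.999, 0.039, -0.0], [-0.0, 0.002, -1.0]]
ft_force: [-1.6, 2.4, 6.7]
opening: -0.0
gripper_force: 3.4
```

>>> play_rows([
  [[1,0,0,-2,0,0,0],[1,0,0,-2,0,0,0],[1,0,0,-2,0,0,0]],
])

```text
clock: 12.55
tcp_pos: [0.4633, -0.112, 0.0746]
tool_rot: [[-0.039, 0.999, 0.004], [0.999, 0.039, -0.001], [-0.001, 0.004, -1.0]]
ft_force: [-8.6, 4.3, 27.9]
opening: 0.0003
gripper_force: 14.1
```

>>> play_rows([
  [[1,0,0,15,0,0,0],[1,0,0,50,0,0,0],[1,0,0,100,0,0,0],[1,0,0,150,0,0,0],[1,0,0,160,0,0,0]],
])

```text
clock: 13.05
tcp_pos: [0.4646, -0.1129, 0.2379]
tool_rot: [[-0.039, 0.999, 0.009], [0.999, 0.039, -0.004], [-0.004, 0.009, -1.0]]
ft_force: [0.5, -0.4, 0.2]
opening: 0.0001
gripper_force: 0.0
```

```bash
python3 - <<'E'
from h import *
f=grab_frame("wrist");P=pts(f);save("w3.png",f["image"])
m=(P[...,2]>.1155)&(P[...,2]<.13)&(abs(P[...,0]-.525)<.03)&(abs(P[...,1])<.06)
print(m.sum(),P[m].mean(0))
for r in models.trace("start_top","wrist")[:1]: print(r["score"],np.nanmedian(P[r["region"]],0))
s=arm.state();print(s["tcp_pos"],s["ft_force"])
E
```

```text
407 [0.52447986 0.00718257 0.11900433]
0.81 [ 0.46722667 -0.11131779  0.08034404]
[ 0.46377815 -0.11256813  0.23423802] [-0.5634084  -0.49616566  0.25206814]
```

View pics/w3.png

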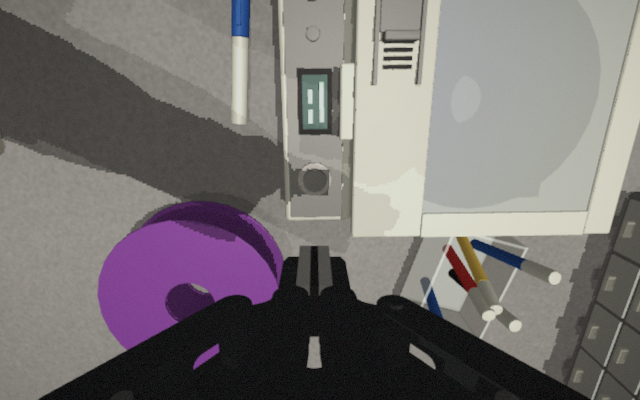

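The button at (315,180) is back up at z = 0.080 m. The vent slots at (397,55) are open, the lid is shut, and the arm is clear. Handing in.

```bash
python3 -c "
from station import arm
print(arm.sign_off())"
```

```text
the job is handed in; nothing more can be done
None
```

The job is handed in: the lid was eased shut, the vent slide was opened to about 29.6 of its 30 mm, and only then was the start button pressed right down and released. Nothing seen in the pictures was disturbed, but the hand-in returned no verdict.

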